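Load the pot spinner and latch its guard

TASK

Stand the small straight-sided terracotta pot upright in the middle of the turntable in the pot spinner's open well. Then push the clear sliding guard shut over it until the spring latch clicks and holds it by itself, without ramming the guard into its latch stop and without knocking over the paint cup or the jar near the pot.

Things in the scene. Friction and masses are not known exactly. Their poses are not given: they have to be found in the camera images.
- pot_mid (a point): Centre, half-way up, of the loose pot: plain terracotta, straight-sided, open at the top, 56 mm across, 64 mm tall, 4 mm walls, about 0.12 kg, standing on the work board. (The wider white paint cup stands near it, in either order.) z axis up along the pot.
- spinner: Pot spinner: a fixed grey machine 240 mm (its x) by 460 mm (its y, from -120 to +340) by 120 mm high. Origin on the table under the turntable's axis; z up. The open square well (216 mm inside, 12 mm walls, rim 120 mm high) is centred on the origin; the closed motor deck is on its +y side. The guard slides along its y axis.
- turntable (a point): Centre of the top face of the flat round turntable in the well, 45 mm above the table; disc 150 mm across, does not turn. Same axes as the spinner.
- guard_bar (a point): Centre of the upright push bar on top of the guard: a block 70 mm (machine x) by 14 mm (machine y) by 38 mm tall, its foot on the guard's top face 127 mm above the table and its top 165 mm above the table. The guard is a clear 5 mm panel 216 x 231 mm; the bar stands 22 mm towards -y from its middle.
- guard (a joint): Travel of the guard in m along the machine's +y: 0.175 to 0.200 at the start (well open), near 0 when shut. Its latch is on an adjustable mount, so it latches anywhere from -0.016 to +0.016, which no reading shows: find it by feel. Slides with 1 N friction. Let go unlatched, a spring throws it back to above 0.019; latched, it stays.
- latch: Latch outside the machine's far (+x) wall; origin and axes as the spinner's. A plunger meets the guard 36 mm before latching (3 N, then 0.1 N/mm), a spring pawl's ramp at 22 mm: 13 to 17 N in all at the peak; over the pawl's flat tip, the last 6 mm, it eases 3 N or more; then the pawl snaps in and about 7 N remain. 1 mm on, a stiff rubber stop begins (16 N/mm). Over 25 N on the latch is ramming.
- paint_cup: Loose white open paint cup, 72 mm across at the rim, 85 mm tall, near the pot; origin under its foot, z up.
- jar: Loose white paint jar with a black lid, 54 mm across, 60 mm tall, near the pot; origin under its foot, z up.

How it is judged:
On the way, in this order (a step that is already met when the one before it is completed fails the run):
1. the pot stands upright in the middle of the turntable while the guard is still open (horizontal distance between pot_mid and turntable below 0.02 m and z of pot_mid in the frame of turntable below 0.036 m and angle between pot_mid's own z axis and vertical below 0.1 rad and value of joint guard above 0.1 m), for 0.2 s.
2. the guard is shut (value of joint guard below 0.018 m), for 0.1 s.
At the end, for the whole second after the job is handed in: The pot stands upright (within 0.1 rad) on the turntable, its axis within 20 mm of the turntable's; the guard is at rest, released, and held by the latch (joint below 0.018; unlatched it would spring back beyond that) (horizontal distance between pot_mid and turntable below 0.02 m and z of pot_mid in the frame of turntable between 0.028 and 0.036 m and angle between pot_mid's own z axis and vertical below 0.1 rad and value of joint guard below 0.018 m and velocity of joint guard between -0.01 and 0.01 m/s); the robot touches nothing.
It fails at once if the guard is rammed into the latch or its stop (more than 25 N) (contact force between latch and anything else above 25 N).
It fails at once if the paint cup is knocked over (angle between paint_cup's own z axis and vertical above 0.5 rad).
It fails at once if the jar is knocked over (angle between jar's own z axis and vertical above 0.5 rad).
It also fails if it takes over 64 s, if anything falls off the work surface, if the arm or the gripper's body presses on something with over 40 N, if the wrist force passes 120 N, or if a joint passes its speed limit or range.

ROBOT

A 6-joint arm with a two-finger parallel gripper is mounted at the origin on the work surface. World frame = base frame: x ahead of the robot, y to its left, z up, the work surface at z = 0. Lengths are in m, angles in rad, forces in N, time in s.
With the tool pointing down it reaches from about 0.35 to 0.85 m from the base axis. Payload 8.1 kg.
Tool frame: the origin (TCP) lies midway between the tips of the shut fingers; the grasp point (between the pads) lies 19 mm behind it; z points along the fingers, y is the line along which they close (so a half turn about z gives the same grasp; the last joint's range is limited). The gripper opens to 85 mm and grips with 20 to 120 N. Pads are 22 mm wide; open, the fingers measure 114 mm over their backs; the gripper's body (76 mm by 85 mm) begins 54 mm behind the grasp point. The pads swing forward as they close: fully open they stand 13 mm farther back than shut.
Start: joints at [1.227, 0.13, 1.488, -0, 1.523, -0.085], TCP at [0.154, 0.58, 0.231] pointing down, gripper open.
Joint ranges: [-2.96, 2.96], [-0.89, 2.26], [0.02, 2.5], [-1.34, 4.48], [0, 2.73], [-2.66, 2.66]. Speed limits (rad/s): [2.39, 2.39, 2.79, 3.14, 3.14, 3.14].

INTERFACE

Orientations are given as a unit quaternion [w, x, y, z].
In Python, from workcell import env, cams gives the robot as it stands.
- The arm moves only by the tool servo_tool, never from a script. Its argument "plan" is a list of rows, each a list of 3 entries, a list of its own where there are three numbers: the closure, from 0 (fully open) to 1 (shut), then the shift along the world's x, y, z each as a share of 0.025 m, from -1 to 1, then the turn, a rotation vector about the world's x, y, z each as a share of 0.15 rad, from -1 to 1. A call has exactly 10 rows; each row shifts and turns the commanded pose from where the row before left it; what a row does not reach is not made up. A row lasts 1/10 s, in which the tool goes at most 50 mm and 8.59 degrees, less where a joint would pass 70% of its speed; a pose out of reach is approached as far as the arm can. A call with a number of a shift or a turn outside -1 to 1 is refused whole. A call with a gripper value outside its range is refused whole. The fingers move at their own pace and stop on an object; "force" is the grip in N (left out, the last holds). Time passes only in rows, so rows that do not move let the fingers close, or fill a call up. It gives the time, the measured TCP pose, the force, the opening and the grip force at its end, in the units of the state.
- env.read_state(): the state, without advancing time (a new reading comes with each control period).
- cams.capture(name): name is "scene" or "side" or "wrist"; returns the picture (480x640x3 uint8, blue, green, red); there is no depth.
- cams.camera_info(name): a dict with "K" (3x3 intrinsics, pixels), "R" (3x3) and "t" (3): a world point X has camera coordinates R X + t. Camera axes: x right, y down, z forward; pixel columns grow to the right and rows downward; lengths in m; the calibration is good to about 2 mm. The wrist camera is an equidistant fisheye: a pixel r from the principal point sees the ray r / f radians off the axis. A picture is of the moment at which its call begins: read the wrist's pose just before it. camera_info takes no time and is no camera call; for the wrist camera it gives the pose at the moment of the call.
- env.job_done(): hands the job in; it is judged then, once.
The state is a dict: "clock": time; "joint_pos": joint angles; "dq": joint speeds; "joint_efforts": joint torques, N m; "ee_pos": TCP position; "orientation": TCP orientation; "force": force on the tool from outside, world axes, zero at the start; "torque": the same for the moment, N m; "grip_width": finger opening in m; "grasp_force": force on a finger pad.
Only numpy, scipy, OpenCV 4.12 (cv2) and the standard library are available. Lean on these libraries where they do the work, as an engineer would, in place of code of your own. Each camera call takes 0.05 s, during which the arm holds its last target. There are 200 camera calls.

## Working session

There is one attempt and no reset: what is moved stays moved. The work goes in short steps, Python scripts to look and compute and a tool call to move; the robot and the scene stay as the last step left them, time stands still between calls to the robot, and variables do not carry over. Pictures are saved under pics/ and viewed, at most 10 in all, crops included, and the job is handed in when it is done.

Besides the shell and the picture viewer there is one more tool, called as a command line: name --argument value ..., lists and objects as JSON in quotes. servo_tool: Moves the arm, as the interface text tells. Its arguments: {"type":"object","properties":{"plan":{"type":"array","items":{"type":"array"}},"force":{"type":"number"}},"required":["plan"]}

```bash
mkdir -p pics; python3 - <<'E'
from workcell import env,cams
import cv2,numpy as np,pickle
d={}
for n in ["scene","side","wrist"]:
    i=cams.camera_info(n); im=cams.capture(n); d[n]=(i,im); cv2.imwrite(f"pics/{n}0.png",im)
    print(n,np.round(np.array(i["K"]),1).tolist(),(-np.array(i["R"]).T@np.array(i["t"])).round(3), np.array(i["R"])[2].round(2))
pickle.dump(d,open("d0.pkl","wb"))
s=env.read_state(); print({k:np.round(v,3).tolist() for k,v in s.items()})
E
```

```text
scene [[566.8, 0.0, 315.3], [0.0, 566.8, 240.1], [0.0, 0.0, 1.0]] [ 0.93  -0.097  1.003] [-0.4  -0.13 -0.91]
side [[437.5, 0.0, 318.4], [0.0, 437.5, 238.7], [0.0, 0.0, 1.0]] [ 0.831 -0.285  0.77 ] [-0.45  0.08 -0.89]
wrist [[371.6, 0.0, 324.3], [0.0, 371.6, 236.3], [0.0, 0.0, 1.0]] [0.076 0.601 0.372] [ 0.3  -0.08 -0.95]
{'clock': 0.15, 'joint_pos': [1.227, 0.131, 1.489, -0.0, 1.523, -0.085], 'dq': [-0.001, -0.004, -0.003, -0.0, 0.0, -0.002], 'joint_efforts': [0.001, -57.006, -50.116, -0.0, 0.009, -0.0], 'ee_pos': [0.153, 0.58, 0.23], 'orientation': [-0.0, 0.129, 0.992, -0.001], 'force': [-0.745, 0.723, -0.297], 'torque': [0.056, -0.014, 0.004], 'grasp_force': 0.0, 'grip_width': 0.086}
```

View pics/scene0.png

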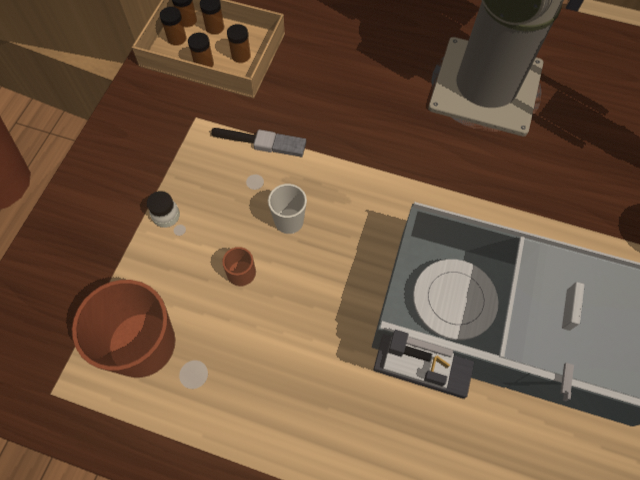

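View pics/side0.png

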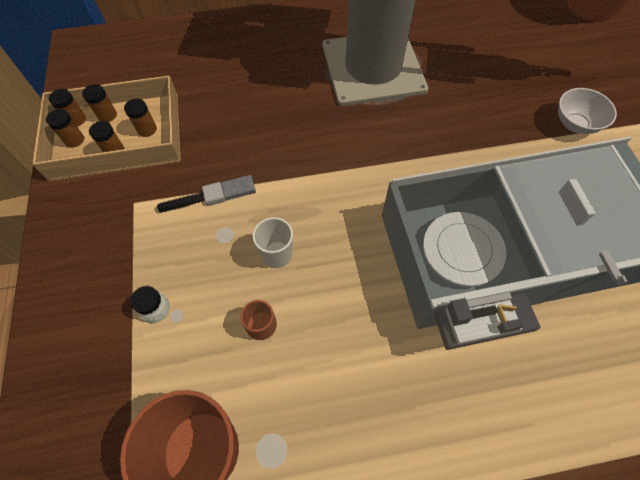

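View pics/wrist0.png

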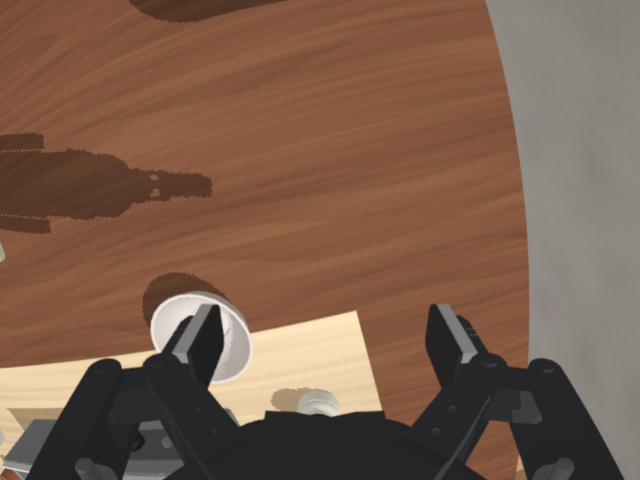

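The scene view shows the pot rim near (239,258), the cup rim near (288,200), the jar lid at (161,203), the turntable at (456,299) and the guard bar near (577,300). In the side view they are at (259,312), (273,236), (147,300), (465,248) and (582,198). The wrist view shows none of these objects usefully.

```bash
cat > h.py <<'E'
import numpy as np,cv2
def ray(i,uv):
    K,R,t=(np.array(i[k]) for k in "KRt"); c=-R.T@t
    return c,R.T@np.linalg.inv(K)@np.array([uv[0],uv[1],1.])
def onz(i,uv,z):
    c,d=ray(i,uv); return c+d*(z-c[2])/d[2]
def tri(a,ua,b,ub):
    c1,d1=ray(a,ua);c2,d2=ray(b,ub)
    s=np.linalg.lstsq(np.c_[d1,-d2],c2-c1,rcond=None)[0]
    p,q=c1+s[0]*d1,c2+s[1]*d2
    return (p+q)/2,np.linalg.norm(p-q)
def blob(mask,seed,r):
    """largest contour of the mask inside a window round seed"""
    m=np.zeros_like(mask);x,y=seed
    m[y-r:y+r,x-r:x+r]=mask[y-r:y+r,x-r:x+r]
    m=cv2.morphologyEx(m,cv2.MORPH_OPEN,np.ones((3,3)))
    return max(cv2.findContours(m,cv2.RETR_EXTERNAL,cv2.CHAIN_APPROX_NONE)[0],key=cv2.contourArea)
E
python3 - <<'E'
from h import *
import pickle
d=pickle.load(open("d0.pkl","rb"))
seeds={"scene":dict(pot=(239,266),tt=(456,299),cup=(288,208),bar=(577,303)),"side":dict(pot=(259,320),tt=(465,248),cup=(273,243),bar=(582,200))}
for n,sd in seeds.items():
    i,im=d[n]; hsv=cv2.cvtColor(im,cv2.COLOR_BGR2HSV)
    for k,(x,y) in sd.items(): print(n,k,hsv[y,x].tolist(),end=' ')
    print()
    red=cv2.inRange(hsv,(0,110,30),(12,255,200)); grey=cv2.inRange(hsv,(0,0,125),(180,60,255))
    v=im.copy()
    for k,(x,y) in sd.items():
        c=blob(red if k=="pot" else grey,(x,y),dict(pot=32,tt=50,cup=36,bar=30)[k])
        cv2.drawContours(v,[c],-1,(0,255,0),1)
        h=cv2.convexHull(c)
        e=cv2.fitEllipse(h); print(n,k,"ell",np.round(e[0],1),np.round(e[1],1),round(e[2]),"area",cv2.contourArea(c),"bbox",cv2.boundingRect(c),"at z",onz(i,e[0],dict(pot=.032,tt=.045,cup=.0425,bar=.165)[k]).round(4), "minrect",np.round(cv2.boxPoints(cv2.minAreaRect(c)),1).tolist() if k=="bar" else "")
    a=v[180:380,200:460] if n=="scene" else v[180:380,200:460]
    b=v[180:380,370:630]
    cv2.imwrite(f"pics/{n}c.png",cv2.resize(np.hstack([a,b]) ,(800,308),interpolation=cv2.INTER_CUBIC))
a,b=cv2.imread("pics/scenec.png"),cv2.imread("pics/sidec.png")
cv2.imwrite("pics/c1.png",np.vstack([a,b])[:600])
E
```

```text
scene pot [10, 150, 92] scene tt [17, 26, 183] scene cup [17, 48, 102] scene bar [16, 24, 180] 
scene pot ell [238.7 265.8] [32.1 39.7] 163 area 940.5 bbox (222, 247, 33, 39) at z [ 0.5934 -0.3533  0.032 ] minrect 
scene tt ell [445.7 295.2] [61.5 80.4] 10 area 3333.5 bbox (414, 259, 59, 80) at z [0.5319 0.0213 0.045 ] minrect 
scene cup ell [286.4 207.7] [34.7 49.8] 165 area 780.0 bbox (268, 184, 37, 49) at z [ 0.4556 -0.3088  0.0425] minrect Traceback (most recent call last):
  File "<stdin>", line 15, in <module>
cv2.error: OpenCV(4.12.0) /io/opencv/modules/imgproc/src/shapedescr.cpp:361: error: (-201:Incorrect size of input array) There should be at least 5 points to fit the ellipse in function 'fitEllipseNoDirect'
```

```bash
python3 - <<'E'
from h import *
import pickle
d=pickle.load(open("d0.pkl","rb"))
seeds={"scene":dict(pot=(239,266),tt=(456,299),cup=(288,208),bar=(577,303)),"side":dict(pot=(259,320),tt=(465,248),cup=(273,243),bar=(582,200))}
out=[]
for n,sd in seeds.items():
    i,im=d[n]; hsv=cv2.cvtColor(im,cv2.COLOR_BGR2HSV)
    red=cv2.inRange(hsv,(0,110,30),(12,255,200)); grey=cv2.inRange(hsv,(0,0,165),(180,60,255)); g2=cv2.inRange(hsv,(0,0,60),(180,75,255))
    v=im.copy(); E={}
    for k,(x,y) in sd.items():
        try:
            c=blob(red if k=="pot" else g2 if k=="cup" else grey,(x,y),dict(pot=32,tt=50,cup=30,bar=30)[k])
            cv2.drawContours(v,[c],-1,(0,255,0),1)
            e=cv2.fitEllipse(cv2.convexHull(c)); print(n,k,"ell",np.round(e[0],1),np.round(e[1],1),round(e[2]),"bbox",cv2.boundingRect(c),"at z",onz(i,e[0],dict(pot=.032,tt=.045,cup=.0425,bar=.165)[k]).round(4), "minrect",np.round(cv2.boxPoints(cv2.minAreaRect(c)),1).tolist() if k=="bar" else "")
        except Exception as ex: print(k,"fail")
    x0,y0=(370,170) if n=="scene" else (370,120)
    out.append(cv2.resize(v[y0:y0+250,x0:x0+270],(0,0),fx=2.4,fy=2.4,interpolation=cv2.INTER_CUBIC)[:,:])
    cv2.imwrite(f"pics/{n}_c2.png",out[-1])
E
```

```text
scene pot ell [238.7 265.8] [32.1 39.7] 163 bbox (222, 247, 33, 39) at z [ 0.5934 -0.3533  0.032 ] minrect 
scene tt ell [445.8 295.3] [60.4 79.3] 12 bbox (415, 260, 58, 78) at z [0.5321 0.0215 0.045 ] minrect 
scene cup ell [287.5 207.3] [39.9 50.6] 175 bbox (268, 184, 39, 50) at z [ 0.4541 -0.3071  0.0425] minrect 
scene bar ell [577.8 302.1] [ 8.7 46.7] 6 bbox (573, 283, 11, 40) at z [0.5268 0.2042 0.165 ] minrect [[571.9000244140625, 321.5], [576.5, 282.6000061035156], [583.9000244140625, 283.5], [579.2000122070312, 322.3999938964844]]
side pot ell [258.3 319.1] [34.  40.3] 158 bbox (241, 300, 35, 40) at z [ 0.5945 -0.3528  0.032 ] minrect 
side tt ell [454.5 249.1] [54.  82.4] 149 bbox (424, 212, 64, 73) at z [0.5336 0.0183 0.045 ] minrect 
side cup ell [274.  241.3] [41.2 51.2] 168 bbox (253, 217, 40, 51) at z [ 0.4552 -0.3053  0.0425] minrect 
side bar ell [581.8 195.6] [ 7.6 49.1] 150 bbox (570, 179, 24, 35) at z [0.5284 0.202  0.165 ] minrect [[569.0, 179.60000610351562], [574.5, 176.39999389648438], [594.7999877929688, 212.0], [589.2999877929688, 215.10000610351562]]
```

View pics/scene_c2.png

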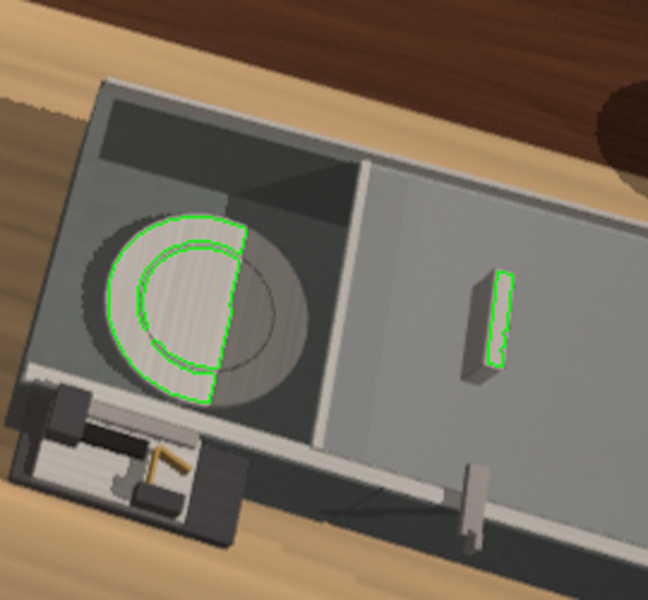

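View pics/side_c2.png

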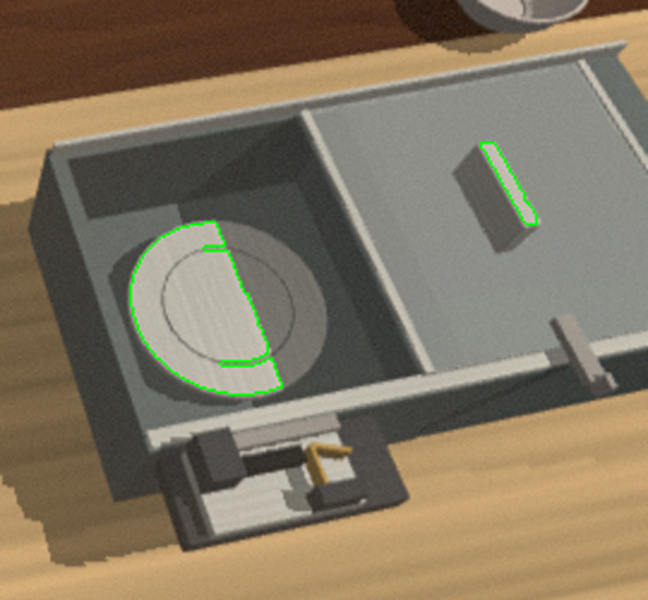

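The crops show that only the sunlit half of the turntable was segmented: its outer arc runs from x=108 to 308 and y=213 to 407 in the scene crop. The bar top is outlined cleanly. Next I'll fit the arc to a circle of known radius on the z = 45 mm plane.

```bash
cat > tt.py <<'E'
from h import *
import pickle
from scipy.optimize import least_squares
d=pickle.load(open("d0.pkl","rb"))
bar={"scene":(577.9,302.4),"side":(581.9,195.8)}
arc={"scene":(456.7,299.2),"side":(465.2,248.3)}
C=[];B=[]
for n,sd in arc.items():
    i,im=d[n]; hsv=cv2.cvtColor(im,cv2.COLOR_BGR2HSV)
    c=blob(cv2.inRange(hsv,(0,0,165),(180,60,255)),tuple(int(x) for x in sd),50)
    h=cv2.convexHull(c)[:,0].astype(float); c0=onz(i,sd,.045)
    P=np.array([onz(i,p,.045) for p in h])[:,:2]
    # keep points near the expected rim circle
    r=np.linalg.norm(P-c0[:2],axis=1); P=P[abs(r-.075)<.004]
    s=least_squares(lambda q:np.linalg.norm(P-q[:2],axis=1)-.075,c0[:2],loss="soft_l1",f_scale=.001)
    f=least_squares(lambda q:np.linalg.norm(P-q[:2],axis=1)-q[2],[*c0[:2],.075])
    print(n,"tt by extent",c0.round(4),"fit",s.x.round(4),"free r",f.x.round(4),len(P)); C.append(s.x)
    B.append(onz(i,bar[n],.165)[:2]); print(" bar",B[-1].round(4))
print("tri tt",tri(d["scene"][0],arc["scene"],d["side"][0],arc["side"]))
print("tri bar",tri(d["scene"][0],bar["scene"],d["side"][0],bar["side"]))
def px(n,x,y): o={"scene":(370,170),"side":(370,120)}[n]; return (x/2.4+o[0],y/2.4+o[1])
for n,pts in {"scene":[(104,80),(648,222),(505,272),(495,367)],"side":[(52,148),(622,46),(487,144),(533,226)]}.items():
    i=d[n][0]
    a,b=[onz(i,px(n,*p),.12) for p in pts[:2]]; e=b-a; print(n,"rim",a.round(3),b.round(3),"yaw(y axis)",np.degrees(np.arctan2(-e[0],e[1])).round(2))
    a,b=[onz(i,px(n,*p),.165) for p in pts[2:]]; e=b-a; print(" bar x axis len",np.linalg.norm(e).round(4),"yaw",np.degrees(np.arctan2(e[1],e[0])).round(2))
c,b=np.mean(C,0),np.mean(B,0); e=b-c; print("tt",c,"bar",b,"dist",np.linalg.norm(e),"yaw",np.degrees(np.arctan2(-e[0],e[1])))
for k,u,v in [("jarlid",(161,203),(147,300)),("pot mid",(238.7,265.8),(258.3,319.1)),("cup",(287.5,207.3),(274,241.3))]: print(k,tri(d["scene"][0],u,d["side"][0],v))
E
python3 tt.py
```

```text
scene tt by extent [0.533  0.0416 0.045 ] fit [0.531  0.0404] free r [0.5308 0.0386 0.0736] 19
 bar [0.5272 0.2044]
side tt by extent [0.5355 0.038  0.045 ] fit [0.5325 0.0388] free r [0.5318 0.0369 0.0734] 20
 bar [0.5288 0.2019]
tri tt (array([0.52985684, 0.04303699, 0.03426949]), np.float64(0.0024399579181904824))
tri bar (array([0.52560007, 0.20605546, 0.16010874]), np.float64(0.0013422373620273014))
scene rim [ 0.413 -0.082  0.12 ] [0.4   0.311 0.12 ] yaw(y axis) 1.91
 bar x axis len 0.0675 yaw 2.03
side rim [ 0.416 -0.08   0.12 ] [0.406 0.381 0.12 ] yaw(y axis) 1.26
 bar x axis len 0.0668 yaw 0.9
tt [0.53175901 0.03961794] bar [0.52799964 0.20314726] dist 0.16357252998383 yaw 1.316937654532669
jarlid (array([ 0.53055456, -0.53547543,  0.05372147]), np.float64(0.004020021978003047))
pot mid (array([ 0.59515475, -0.35241444,  0.03562806]), np.float64(0.0009018135301756485))
cup (array([ 0.45916568, -0.30507872,  0.05155896]), np.float64(0.0011882343205847654))
```

servo_tool --plan '[[0, [0.8, -1, 0], [0, 0, -0.86]], [0, [0.8, -1, 0], [0, 0, -0.86]], [0, [0.8, -1, 0], [0, 0, -0.86]], [0, [0.8, -1, 0], [0, 0, -0.86]], [0, [0.8, -1, 0], [0, 0, -0.86]], [0, [0.8, -1, 0], [0, 0, -0.86]], [0, [0.8, -1, 0], [0, 0, -0.86]], [0, [0.8, -1, 0], [0, 0, -0.86]], [0, [0.8, -1, 0], [0, 0, -0.86]], [0, [0.8, -1, 0], [0, 0, -0.86]]]' --force 40

```text
clock: 1.15
ee_pos: [0.354, 0.3288, 0.2311]
orientation: [-0.0, 0.701, 0.713, -0.0]
force: [-0.2, 0.1, 0.4]
grip_width: 0.0852
grasp_force: 0.0
```

servo_tool --plan '[[0, [0.8, -1, 0], [0, 0, 0]], [0, [0.8, -1, 0], [0, 0, 0]], [0, [0.8, -1, 0], [0, 0, 0]], [0, [0.8, -1, 0], [0, 0, 0]], [0, [0.8, -1, 0], [0, 0, 0]], [0, [0.8, -1, 0], [0, 0, 0]], [0, [0.8, -1, 0], [0, 0, 0]], [0, [0.8, -1, 0], [0, 0, 0]], [0, [0.8, -1, 0], [0, 0, 0]], [0, [0.8, -1, 0], [0, 0, 0]]]'

```text
clock: 2.15
ee_pos: [0.554, 0.0788, 0.2309]
orientation: [-0.0, 0.699, 0.715, -0.0]
force: [0.4, 0.5, 1.3]
grip_width: 0.0853
grasp_force: 0.0
```

servo_tool --plan '[[0, [0.16, -1, 0], [0, 0, 0]], [0, [0.16, -1, 0], [0, 0, 0]], [0, [0.16, -1, 0], [0, 0, 0]], [0, [0.16, -1, 0], [0, 0, 0]], [0, [0.16, -1, 0], [0, 0, 0]], [0, [0.16, -1, 0], [0, 0, 0]], [0, [0.16, -1, 0], [0, 0, 0]], [0, [0.16, -1, 0], [0, 0, 0]], [0, [0.16, -1, 0], [0, 0, 0]], [0, [0.16, -1, 0], [0, 0, 0]]]'

```text
clock: 3.15
ee_pos: [0.5934, -0.1709, 0.2309]
orientation: [-0.0, 0.699, 0.715, -0.0]
force: [-0.3, 0.1, 0.6]
grip_width: 0.0855
grasp_force: 0.0
```

servo_tool --plan '[[0, [0, -1, 0], [0, 0, 0]], [0, [0, -1, 0], [0, 0, 0]], [0, [0, -1, -0.5], [0, 0, 0]], [0, [0, -1, -0.5], [0, 0, 0]], [0, [0, -1, -0.5], [0, 0, 0]], [0, [0, -1, -0.5], [0, 0, 0]], [0, [0, -1, -0.5], [0, 0, 0]], [0, [0, -0.28, -0.5], [0, 0, 0]], [0, [0, 0, -0.6], [0, 0, 0]], [0, [0, 0, 0], [0, 0, 0]]]'

```text
clock: 4.15
ee_pos: [0.592, -0.3501, 0.1375]
orientation: [-0.003, 0.699, 0.715, -0.0]
force: [-0.7, 1.0, -0.6]
grip_width: 0.0855
grasp_force: 0.0
```

```bash
python3 - <<'E'
from workcell import env,cams
import cv2
s=env.read_state();print(s["ee_pos"])
a,b=cams.capture("wrist"),cams.capture("side")
cv2.imwrite("pics/w1.png",cv2.resize(cv2.hconcat([a,b[160:480,100:526].copy() if 0 else cv2.resize(b[180:420,150:470],(640,480))]),(800,300)))
E
```

```text
[ 0.59204468 -0.35013753  0.1375139 ]
```

View pics/w1.png

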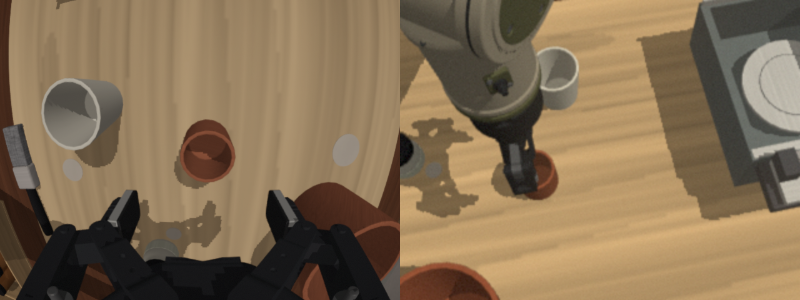

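The wrist view shows the pot mouth centred between the open fingers, with its rim at about (333,251) in full-size pixels. The cup and the big bowl are clear of the gripper. I'll check the rim with a wrist ray.

```bash
python3 - <<'E'
from workcell import env,cams
import numpy as np
i=cams.camera_info("wrist");K,R,t=(np.array(i[k]) for k in "KRt")
for uv in [(333,251),(324,205)]:
    d=(np.array(uv)-K[:2,2]);r=np.hypot(*d);th=r/K[0,0]
    v=R.T@np.array([*(d/r*np.sin(th)),np.cos(th)]);c=-R.T@t
    print((c+v*(.064-c[2])/v[2]).round(4))
print(env.read_state()["ee_pos"])
E
```

```text
[ 0.5997 -0.3515  0.064 ]
[ 0.5934 -0.322   0.064 ]
[ 0.5934628  -0.35051235  0.1406971 ]
```

servo_tool --plan '[[0, [0.1, 0, -0.7], [0, 0, 0]], [0, [0, 0, -0.8], [0, 0, 0]], [0, [0, 0, -0.8], [0, 0, 0]], [0, [0, 0, -0.8], [0, 0, 0]], [0, [0, 0, -0.8], [0, 0, 0]], [0, [0, 0, -0.7], [0, 0, 0]], [0, [0, 0, -0.4], [0, 0, 0]], [0, [0, 0, 0], [0, 0, 0]], [1, [0, 0, 0], [0, 0, 0]], [1, [0, 0, 0], [0, 0, 0]]]' --force 40

```text
clock: 5.25
ee_pos: [0.597, -0.3526, 0.0179]
orientation: [0.001, 0.699, 0.715, 0.0]
force: [0.3, 0.5, -0.1]
grip_width: 0.0593
grasp_force: 0.0
```

servo_tool --plan '[[1, [0, 0, 0], [0, 0, 0]], [1, [0, 0, 0], [0, 0, 0]], [1, [0, 0, 0], [0, 0, 0]], [1, [0, 0, 0], [0, 0, 0]], [1, [0, 0, 0], [0, 0, 0]], [1, [0, 0, 0], [0, 0, 0]], [1, [0, 0, 0], [0, 0, 0]], [1, [0, 0, 0], [0, 0, 0]], [1, [0, 0, 0], [0, 0, 0]], [1, [0, 0, 0], [0, 0, 0]]]'

```text
clock: 6.25
ee_pos: [0.5972, -0.3528, 0.0182]
orientation: [0.002, 0.699, 0.715, 0.0]
force: [1.2, -0.9, 6.7]
grip_width: 0.0563
grasp_force: 43.1
```

servo_tool --plan '[[1, [0, 0, 0.5], [0, 0, 0]], [1, [0, 0, 1], [0, 0, 0]], [1, [0, 0, 1], [0, 0, 0]], [1, [0, 0, 1], [0, 0, 0]], [1, [0, 0.6, 1], [0, 0, 0]], [1, [0, 0.8, 1], [0, 0, 0]], [1, [0, 0.8, 1], [0, 0, 0]], [1, [0, 1, 1], [0, 0, 0]], [1, [0, 1, 0], [0, 0, 0]], [1, [0, 1, 0], [0, 0, 0]]]'

```text
clock: 7.25
ee_pos: [0.5964, -0.2213, 0.2061]
orientation: [0.001, 0.699, 0.715, 0.0]
force: [0.1, 1.7, -1.2]
grip_width: 0.0558
grasp_force: 42.9
```

servo_tool --plan '[[1, [-0.26, 1, 0], [0, 0, 0]], [1, [-0.26, 1, 0], [0, 0, 0]], [1, [-0.26, 1, 0], [0, 0, 0]], [1, [-0.26, 1, 0], [0, 0, 0]], [1, [-0.26, 1, 0], [0, 0, 0]], [1, [-0.26, 1, 0], [0, 0, 0]], [1, [-0.26, 1, 0], [0, 0, 0]], [1, [-0.26, 1, 0], [0, 0, 0]], [1, [-0.26, 1, 0], [0, 0, 0]], [1, [-0.26, 0.8, 0], [0, 0, 0]]]'

```text
clock: 8.25
ee_pos: [0.5303, 0.0243, 0.2043]
orientation: [-0.0, 0.699, 0.715, 0.0]
force: [0.4, 0.4, -0.5]
grip_width: 0.0562
grasp_force: 42.9
```

servo_tool --plan '[[1, [0.05, 0.6, 0], [0, 0, 0]], [1, [0, 0, -0.6], [0, 0, 0]], [1, [0, 0, -0.9], [0, 0, 0]], [1, [0, 0, -0.9], [0, 0, 0]], [1, [0, 0, -0.9], [0, 0, 0]], [1, [0, 0, -0.9], [0, 0, 0]], [1, [0, 0, -0.7], [0, 0, 0]], [1, [0, 0, -0.4], [0, 0, 0]], [1, [0, 0, 0], [0, 0, 0]], [1, [0, 0, 0], [0, 0, 0]]]'

```text
clock: 9.25
ee_pos: [0.5326, 0.0377, 0.0716]
orientation: [0.0, 0.699, 0.715, 0.0]
force: [-0.1, 0.4, -0.7]
grip_width: 0.0564
grasp_force: 43.0
```

servo_tool --plan '[[1, [0, 0.06, -0.06], [0, 0, 0]], [1, [0, 0, -0.06], [0, 0, 0]], [1, [0, 0, -0.06], [0, 0, 0]], [1, [0, 0, -0.05], [0, 0, 0]], [1, [0, 0, -0.04], [0, 0, 0]], [1, [0, 0, -0.03], [0, 0, 0]], [1, [0, 0, -0.03], [0, 0, 0]], [1, [0, 0, 0], [0, 0, 0]], [1, [0, 0, 0], [0, 0, 0]], [1, [0, 0, 0], [0, 0, 0]]]'

```text
clock: 10.25
ee_pos: [0.5323, 0.0396, 0.0632]
orientation: [0.0, 0.699, 0.715, 0.0]
force: [-1.1, -0.1, 1.3]
grip_width: 0.0559
grasp_force: 43.1
```

servo_tool --plan '[[1, [0, 0, -0.02], [0, 0, 0]], [1, [0, 0, 0], [0, 0, 0]], [0.3, [0, 0, 0], [0, 0, 0]], [0.2, [0, 0, 0], [0, 0, 0]], [0, [0, 0, 0], [0, 0, 0]], [0, [0, 0, 0], [0, 0, 0]], [0, [0, 0, 0], [0, 0, 0]], [0, [0, 0, 0], [0, 0, 0]], [0, [0, 0, 0], [0, 0, 0]], [0, [0, 0, 0.2], [0, 0, 0]]]'

```text
clock: 11.25
ee_pos: [0.5316, 0.0395, 0.0669]
orientation: [-0.001, 0.699, 0.715, -0.001]
force: [-0.3, 0.2, 0.1]
grip_width: 0.0852
grasp_force: 0.0
```

servo_tool --plan '[[0, [0, 0, 0.4], [0, 0, 0]], [0, [0, 0, 0.6], [0, 0, 0]], [0, [0, 0, 1], [0, 0, 0]], [0, [0, 0, 1], [0, 0, 0]], [0, [0, 0, 1], [0, 0, 0]], [0, [0, 0, 1], [0, 0, 0]], [0, [0, 0, 1], [0, 0, 0]], [0.5, [0, 0.4, 0.8], [0, 0, 0]], [1, [0, 1, 0], [0, 0, 0]], [1, [0, 1, 0], [0, 0, 0]]]'

```text
clock: 12.25
ee_pos: [0.5332, 0.0999, 0.2407]
orientation: [0.001, 0.7, 0.714, 0.002]
force: [-0.1, 0.1, 0.1]
grip_width: 0.044
grasp_force: 0.0
```

servo_tool --plan '[[1, [0, 1, 0], [0, 0, 0]], [1, [0, 1, 0], [0, 0, 0]], [1, [0, 1, 0], [0, 0, 0]], [1, [0, 1, 0], [0, 0, 0]], [1, [0, 1, 0], [0, 0, 0]], [1, [0, 1, 0], [0, 0, 0]], [1, [0, 0, 0], [0, 0, 0]], [1, [0, 0, 0], [0, 0, 0]], [1, [0, 0, 0], [0, 0, 0]], [1, [0, 0, 0], [0, 0, 0]]]'

```text
clock: 13.25
ee_pos: [0.5325, 0.2487, 0.238]
orientation: [0.0, 0.7, 0.714, 0.0]
force: [-1.0, -0.2, 0.4]
grip_width: 0.0003
grasp_force: 0.0
```

```bash
python3 - <<'E'
from workcell import env,cams
import cv2
from h import *
n="scene";i=cams.camera_info(n);im=cams.capture(n)
c=blob(cv2.inRange(cv2.cvtColor(im,cv2.COLOR_BGR2HSV),(0,110,30),(12,255,200)),(456,290),40)
e=cv2.fitEllipse(cv2.convexHull(c));print(e,onz(i,e[0],.077))
cv2.imwrite("pics/s2.png",cv2.resize(im[150:430,340:640],(0,0),fx=2,fy=2))
E
```

```text
((461.95703125, 290.843505859375), (35.13376235961914, 42.340911865234375), 36.15431594848633) [0.52835013 0.04225943 0.077     ]
```

View pics/s2.png

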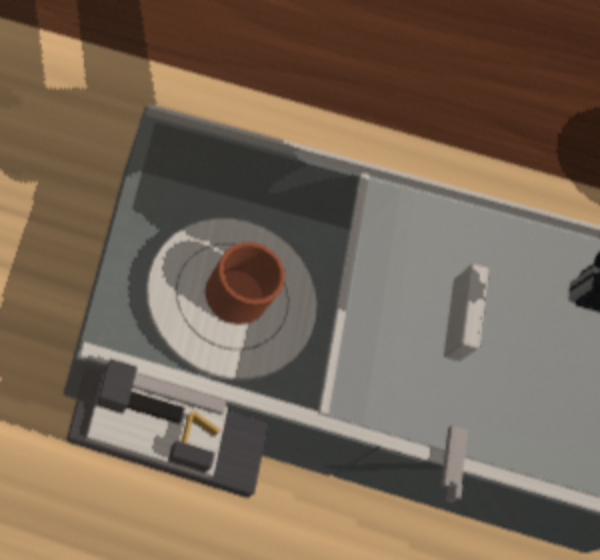

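The pot stands upright near the middle of the disc, about 4 mm off by the measurement. The guard is still open, and the gripper is past the bar on the +y side. I'll lower the shut fingers behind the bar.

servo_tool --plan '[[1, [-0.1, 0, -0.6], [0, 0, 0]], [1, [0, 0, -0.8], [0, 0, 0]], [1, [0, 0, -0.8], [0, 0, 0]], [1, [0, 0, -0.8], [0, 0, 0]], [1, [0, 0, -0.6], [0, 0, 0]], [1, [0, 0, -0.2], [0, 0, 0]], [1, [0, -0.2, 0], [0, 0, 0]], [1, [0, -0.2, 0], [0, 0, 0]], [1, [0, -0.2, 0], [0, 0, 0]], [1, [0, 0, 0], [0, 0, 0]]]'

```text
clock: 14.3
ee_pos: [0.5305, 0.2339, 0.1437]
orientation: [0.0, 0.7, 0.715, 0.001]
force: [0.1, -0.6, -0.8]
grip_width: 0.0002
grasp_force: 0.0
```

servo_tool --plan '[[1, [0, -0.1, 0], [0, 0, 0]], [1, [0, -0.1, 0], [0, 0, 0]], [1, [0, -0.1, 0], [0, 0, 0]], [1, [0, -0.1, 0], [0, 0, 0]], [1, [0, -0.1, 0], [0, 0, 0]], [1, [0, -0.1, 0], [0, 0, 0]], [1, [0, -0.1, 0], [0, 0, 0]], [1, [0, -0.1, 0], [0, 0, 0]], [1, [0, -0.1, 0], [0, 0, 0]], [1, [0, -0.2, 0], [0, 0, 0]]]'

```text
clock: 15.3
ee_pos: [0.5299, 0.207, 0.1426]
orientation: [0.0, 0.699, 0.715, 0.0]
force: [1.1, 1.0, -0.3]
grip_width: 0.0
grasp_force: 0.7
```

servo_tool --plan '[[1, [0, -0.2, 0], [0, 0, 0]], [1, [0, -0.3, 0], [0, 0, 0]], [1, [0, -0.3, 0], [0, 0, 0]], [1, [0, -0.4, 0], [0, 0, 0]], [1, [0, -0.4, 0], [0, 0, 0]], [1, [0, -0.4, 0], [0, 0, 0]], [1, [0, -0.4, 0], [0, 0, 0]], [1, [0, -0.4, 0], [0, 0, 0]], [1, [0, -0.2, 0], [0, 0, 0]], [1, [0, -0.2, 0], [0, 0, 0]]]'

```text
clock: 16.3
ee_pos: [0.5297, 0.1264, 0.1425]
orientation: [-0.0, 0.699, 0.715, -0.0]
force: [0.6, 2.0, 0.8]
grip_width: 0.0001
grasp_force: 0.6
```

servo_tool --plan '[[1, [0, -0.2, 0], [0, 0, 0]], [1, [0, -0.2, 0], [0, 0, 0]], [1, [0, -0.1, 0], [0, 0, 0]], [1, [0, -0.1, 0], [0, 0, 0]], [1, [0, -0.1, 0], [0, 0, 0]], [1, [0, -0.1, 0], [0, 0, 0]], [1, [0, -0.1, 0], [0, 0, 0]], [1, [0, 0, 0], [0, 0, 0]], [1, [0, 0, 0], [0, 0, 0]], [1, [0, 0, 0], [0, 0, 0]]]'

```text
clock: 17.3
ee_pos: [0.5296, 0.1045, 0.1425]
orientation: [-0.0, 0.699, 0.715, -0.0]
force: [0.4, -0.7, 0.7]
grip_width: 0.0
grasp_force: 0.0
```

servo_tool --plan '[[1, [0, -0.06, 0], [0, 0, 0]], [1, [0, -0.06, 0], [0, 0, 0]], [1, [0, -0.06, 0], [0, 0, 0]], [1, [0, -0.06, 0], [0, 0, 0]], [1, [0, -0.06, 0], [0, 0, 0]], [1, [0, -0.06, 0], [0, 0, 0]], [1, [0, -0.06, 0], [0, 0, 0]], [1, [0, -0.06, 0], [0, 0, 0]], [1, [0, -0.06, 0], [0, 0, 0]], [1, [0, -0.06, 0], [0, 0, 0]]]'

```text
clock: 18.3
ee_pos: [0.5299, 0.0894, 0.1426]
orientation: [0.0, 0.699, 0.715, 0.0]
force: [0.5, 0.6, 0.2]
grip_width: -0.0002
grasp_force: 0.5
```

servo_tool --plan '[[1, [0, -0.04, 0], [0, 0, 0]], [1, [0, -0.04, 0], [0, 0, 0]], [1, [0, -0.04, 0], [0, 0, 0]], [1, [0, -0.04, 0], [0, 0, 0]], [1, [0, -0.04, 0], [0, 0, 0]], [1, [0, -0.04, 0], [0, 0, 0]], [1, [0, -0.04, 0], [0, 0, 0]], [1, [0, -0.04, 0], [0, 0, 0]], [1, [0, -0.04, 0], [0, 0, 0]], [1, [0, -0.04, 0], [0, 0, 0]]]'

```text
clock: 19.3
ee_pos: [0.5298, 0.0794, 0.1425]
orientation: [-0.0, 0.699, 0.715, -0.0]
force: [0.5, 0.5, 0.3]
grip_width: -0.0001
grasp_force: 0.5
```

servo_tool --plan '[[1, [0, -0.04, 0], [0, 0, 0]], [1, [0, -0.04, 0], [0, 0, 0]], [1, [0, -0.04, 0], [0, 0, 0]], [1, [0, -0.04, 0], [0, 0, 0]], [1, [0, -0.04, 0], [0, 0, 0]], [1, [0, -0.04, 0], [0, 0, 0]], [1, [0, -0.04, 0], [0, 0, 0]], [1, [0, -0.04, 0], [0, 0, 0]], [1, [0, -0.04, 0], [0, 0, 0]], [1, [0, -0.04, 0], [0, 0, 0]]]'

```text
clock: 20.3
ee_pos: [0.5298, 0.0694, 0.1425]
orientation: [-0.0, 0.699, 0.715, -0.0]
force: [1.7, 2.0, 0.6]
grip_width: 0.0003
grasp_force: 0.5
```

servo_tool --plan '[[1, [0, -0.03, 0], [0, 0, 0]], [1, [0, -0.03, 0], [0, 0, 0]], [1, [0, -0.03, 0], [0, 0, 0]], [1, [0, -0.03, 0], [0, 0, 0]], [1, [0, -0.03, 0], [0, 0, 0]], [1, [0, -0.03, 0], [0, 0, 0]], [1, [0, -0.03, 0], [0, 0, 0]], [1, [0, -0.03, 0], [0, 0, 0]], [1, [0, 0, 0], [0, 0, 0]], [1, [0, 0, 0], [0, 0, 0]]]'

```text
clock: 21.3
ee_pos: [0.5296, 0.0634, 0.1425]
orientation: [-0.0, 0.699, 0.715, -0.0]
force: [0.1, 0.2, 0.1]
grip_width: -0.0002
grasp_force: 0.0
```

servo_tool --plan '[[1, [0, -0.03, 0], [0, 0, 0]], [1, [0, -0.03, 0], [0, 0, 0]], [1, [0, -0.03, 0], [0, 0, 0]], [1, [0, -0.03, 0], [0, 0, 0]], [1, [0, -0.03, 0], [0, 0, 0]], [1, [0, -0.03, 0], [0, 0, 0]], [1, [0, -0.03, 0], [0, 0, 0]], [1, [0, -0.03, 0], [0, 0, 0]], [1, [0, 0, 0], [0, 0, 0]], [1, [0, 0, 0], [0, 0, 0]]]'

```text
clock: 22.3
ee_pos: [0.5298, 0.0574, 0.1426]
orientation: [0.0, 0.699, 0.715, -0.0]
force: [0.7, -0.9, -0.9]
grip_width: -0.0002
grasp_force: 0.0
```

```bash
python3 - <<'E'
from workcell import env,cams
import cv2
from h import *
n="side";i=cams.camera_info(n);im=cams.capture(n)
cv2.imwrite("pics/s3.png",cv2.resize(im[110:390,360:640],(0,0),fx=2.1,fy=2.1))
E
```

```text
(no output)
```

View pics/s3.png

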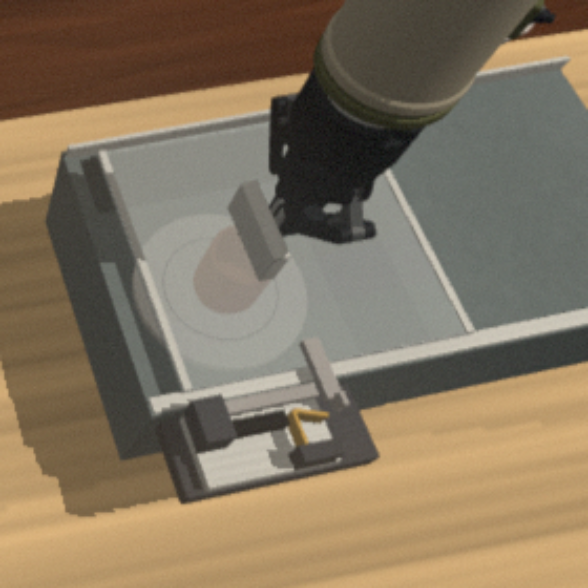

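The side view shows the fingers pressing on the bar at about (270,220), the guard almost shut, and the pot standing under the panel. I'll continue slowly.

servo_tool --plan '[[1, [0, -0.03, 0], [0, 0, 0]], [1, [0, -0.03, 0], [0, 0, 0]], [1, [0, -0.03, 0], [0, 0, 0]], [1, [0, -0.03, 0], [0, 0, 0]], [1, [0, -0.03, 0], [0, 0, 0]], [1, [0, -0.03, 0], [0, 0, 0]], [1, [0, 0, 0], [0, 0, 0]], [1, [0, 0, 0], [0, 0, 0]], [1, [0, 0, 0], [0, 0, 0]], [1, [0, 0, 0], [0, 0, 0]]]'

```text
clock: 23.35
ee_pos: [0.5297, 0.0529, 0.1425]
orientation: [-0.0, 0.699, 0.715, -0.0]
force: [-0.6, 0.2, -0.4]
grip_width: 0.0004
grasp_force: 0.0
```

servo_tool --plan '[[1, [0, -0.03, 0], [0, 0, 0]], [1, [0, -0.03, 0], [0, 0, 0]], [1, [0, -0.03, 0], [0, 0, 0]], [1, [0, -0.03, 0], [0, 0, 0]], [1, [0, -0.03, 0], [0, 0, 0]], [1, [0, -0.03, 0], [0, 0, 0]], [1, [0, 0, 0], [0, 0, 0]], [1, [0, 0, 0], [0, 0, 0]], [1, [0, 0, 0], [0, 0, 0]], [1, [0, 0, 0], [0, 0, 0]]]'

```text
clock: 24.35
ee_pos: [0.5298, 0.0485, 0.1425]
orientation: [0.0, 0.699, 0.715, -0.0]
force: [1.1, 3.4, -1.8]
grip_width: -0.0002
grasp_force: 1.9
```

servo_tool --plan '[[1, [0, -0.06, 0], [0, 0, 0]], [1, [0, -0.06, 0], [0, 0, 0]], [1, [0, -0.06, 0], [0, 0, 0]], [1, [0, -0.06, 0], [0, 0, 0]], [1, [0, -0.06, 0], [0, 0, 0]], [1, [0, -0.06, 0], [0, 0, 0]], [1, [0, -0.06, 0], [0, 0, 0]], [1, [0, -0.06, 0], [0, 0, 0]], [1, [0, -0.04, 0], [0, 0, 0]], [1, [0, -0.04, 0], [0, 0, 0]]]'

```text
clock: 25.35
ee_pos: [0.53, 0.0358, 0.1425]
orientation: [-0.001, 0.699, 0.715, 0.001]
force: [3.5, 11.0, -3.7]
grip_width: 0.0001
grasp_force: 5.7
```

servo_tool --plan '[[1, [0, -0.04, 0], [0, 0, 0]], [1, [0, -0.04, 0], [0, 0, 0]], [1, [0, -0.04, 0], [0, 0, 0]], [1, [0, -0.04, 0], [0, 0, 0]], [1, [0, -0.04, 0], [0, 0, 0]], [1, [0, -0.04, 0], [0, 0, 0]], [1, [0, 0, 0], [0, 0, 0]], [1, [0, 0, 0], [0, 0, 0]], [1, [0, 0, 0], [0, 0, 0]], [1, [0, 0, 0], [0, 0, 0]]]'

```text
clock: 26.35
ee_pos: [0.5301, 0.03, 0.1425]
orientation: [-0.001, 0.699, 0.715, 0.001]
force: [3.6, 12.3, -3.5]
grip_width: 0.0001
grasp_force: 5.9
```

servo_tool --plan '[[1, [0, -0.03, 0], [0, 0, 0]], [1, [0, -0.03, 0], [0, 0, 0]], [1, [0, -0.02, 0], [0, 0, 0]], [1, [0, -0.02, 0], [0, 0, 0]], [1, [0, 0, 0], [0, 0, 0]], [1, [0, 0, 0], [0, 0, 0]], [1, [0, 0, 0], [0, 0, 0]], [1, [0, 0, 0], [0, 0, 0]], [1, [0, 0, 0], [0, 0, 0]], [1, [0, 0, 0], [0, 0, 0]]]'

```text
clock: 27.35
ee_pos: [0.5302, 0.0278, 0.1425]
orientation: [-0.001, 0.699, 0.715, 0.001]
force: [5.0, 13.0, -3.4]
grip_width: -0.0003
grasp_force: 6.5
```

servo_tool --plan '[[1, [0, -0.03, 0], [0, 0, 0]], [1, [0, -0.03, 0], [0, 0, 0]], [1, [0, -0.02, 0], [0, 0, 0]], [1, [0, 0, 0], [0, 0, 0]], [1, [0, 0, 0], [0, 0, 0]], [1, [0, 0, 0], [0, 0, 0]], [1, [0, 0, 0], [0, 0, 0]], [1, [0, 0, 0], [0, 0, 0]], [1, [0, 0, 0], [0, 0, 0]], [1, [0, 0, 0], [0, 0, 0]]]'

```text
clock: 28.35
ee_pos: [0.5302, 0.0259, 0.1425]
orientation: [-0.001, 0.699, 0.715, 0.002]
force: [4.6, 13.4, -4.5]
grip_width: 0.0002
grasp_force: 6.6
```

servo_tool --plan '[[1, [0, -0.03, 0], [0, 0, 0]], [1, [0, -0.03, 0], [0, 0, 0]], [1, [0, -0.02, 0], [0, 0, 0]], [1, [0, 0, 0], [0, 0, 0]], [1, [0, 0, 0], [0, 0, 0]], [1, [0, 0, 0], [0, 0, 0]], [1, [0, 0, 0], [0, 0, 0]], [1, [0, 0, 0], [0, 0, 0]], [1, [0, 0, 0], [0, 0, 0]], [1, [0, 0, 0], [0, 0, 0]]]'

```text
clock: 29.35
ee_pos: [0.5302, 0.0241, 0.1425]
orientation: [-0.001, 0.699, 0.715, 0.002]
force: [5.0, 14.5, -3.8]
grip_width: 0.0001
grasp_force: 7.1
```

servo_tool --plan '[[1, [0, -0.03, 0], [0, 0, 0]], [1, [0, -0.03, 0], [0, 0, 0]], [1, [0, 0, 0], [0, 0, 0]], [1, [0, 0, 0], [0, 0, 0]], [1, [0, 0, 0], [0, 0, 0]], [1, [0, 0, 0], [0, 0, 0]], [1, [0, 0, 0], [0, 0, 0]], [1, [0, 0, 0], [0, 0, 0]], [1, [0, 0, 0], [0, 0, 0]], [1, [0, 0, 0], [0, 0, 0]]]'

```text
clock: 30.35
ee_pos: [0.5303, 0.0227, 0.1425]
orientation: [-0.001, 0.699, 0.715, 0.002]
force: [4.0, 14.9, -4.4]
grip_width: -0.0002
grasp_force: 7.3
```

servo_tool --plan '[[1, [0, -0.03, 0], [0, 0, 0]], [1, [0, -0.03, 0], [0, 0, 0]], [1, [0, 0, 0], [0, 0, 0]], [1, [0, 0, 0], [0, 0, 0]], [1, [0, 0, 0], [0, 0, 0]], [1, [0, 0, 0], [0, 0, 0]], [1, [0, 0, 0], [0, 0, 0]], [1, [0, 0, 0], [0, 0, 0]], [1, [0, 0, 0], [0, 0, 0]], [1, [0, 0, 0], [0, 0, 0]]]'

```text
clock: 31.35
ee_pos: [0.5302, 0.0203, 0.1426]
orientation: [-0.0, 0.699, 0.715, 0.001]
force: [4.4, 11.3, -3.4]
grip_width: -0.0001
grasp_force: 5.3
```

servo_tool --plan '[[1, [0, -0.03, 0], [0, 0, 0]], [1, [0, -0.03, 0], [0, 0, 0]], [1, [0, 0, 0], [0, 0, 0]], [1, [0, 0, 0], [0, 0, 0]], [1, [0, 0, 0], [0, 0, 0]], [1, [0, 0, 0], [0, 0, 0]], [1, [0, 0, 0], [0, 0, 0]], [1, [0, 0, 0], [0, 0, 0]], [1, [0, 0, 0], [0, 0, 0]], [1, [0, 0, 0], [0, 0, 0]]]'

```text
clock: 32.35
ee_pos: [0.5302, 0.0184, 0.1426]
orientation: [-0.0, 0.699, 0.715, 0.001]
force: [3.8, 7.8, -2.9]
grip_width: -0.0
grasp_force: 4.3
```

servo_tool --plan '[[1, [0, -0.03, 0], [0, 0, 0]], [1, [0, 0, 0], [0, 0, 0]], [1, [0, 0, 0], [0, 0, 0]], [1, [0, 0, 0], [0, 0, 0]], [1, [0, 0, 0], [0, 0, 0]], [1, [0, 0, 0], [0, 0, 0]], [1, [0, 0, 0], [0, 0, 0]], [1, [0, 0, 0], [0, 0, 0]], [1, [0, 0, 0], [0, 0, 0]], [1, [0, 0, 0], [0, 0, 0]]]'

```text
clock: 33.35
ee_pos: [0.5302, 0.0179, 0.1426]
orientation: [-0.0, 0.699, 0.715, 0.001]
force: [4.5, 9.7, -3.0]
grip_width: -0.0001
grasp_force: 5.0
```

servo_tool --plan '[[1, [0, -0.02, 0], [0, 0, 0]], [1, [0, 0, 0], [0, 0, 0]], [1, [0, 0, 0], [0, 0, 0]], [1, [0, 0, 0], [0, 0, 0]], [1, [0, 0, 0], [0, 0, 0]], [1, [0, 0, 0], [0, 0, 0]], [1, [0, 0, 0], [0, 0, 0]], [1, [0, 0, 0], [0, 0, 0]], [1, [0, 0, 0], [0, 0, 0]], [1, [0, 0, 0], [0, 0, 0]]]'

```text
clock: 34.35
ee_pos: [0.5302, 0.0175, 0.1426]
orientation: [-0.0, 0.699, 0.715, 0.001]
force: [3.4, 11.1, -3.1]
grip_width: -0.0002
grasp_force: 5.3
```

servo_tool --plan '[[1, [0, -0.02, 0], [0, 0, 0]], [1, [0, 0, 0], [0, 0, 0]], [1, [0, 0, 0], [0, 0, 0]], [1, [0, 0, 0], [0, 0, 0]], [1, [0, 0, 0], [0, 0, 0]], [1, [0, 0, 0], [0, 0, 0]], [1, [0, 0, 0], [0, 0, 0]], [1, [0, 0, 0], [0, 0, 0]], [1, [0, 0, 0], [0, 0, 0]], [1, [0, 0, 0], [0, 0, 0]]]'

```text
clock: 35.35
ee_pos: [0.5302, 0.0171, 0.1426]
orientation: [-0.0, 0.699, 0.715, 0.001]
force: [3.2, 10.8, -3.4]
grip_width: -0.0004
grasp_force: 5.3
```

Force is flat at about 11 N, so the guard is on the pawl's flat tip and not yet over it.

servo_tool --plan '[[1, [0, -0.03, 0], [0, 0, 0]], [1, [0, 0, 0], [0, 0, 0]], [1, [0, 0, 0], [0, 0, 0]], [1, [0, 0, 0], [0, 0, 0]], [1, [0, 0, 0], [0, 0, 0]], [1, [0, 0, 0], [0, 0, 0]], [1, [0, 0, 0], [0, 0, 0]], [1, [0, 0, 0], [0, 0, 0]], [1, [0, 0, 0], [0, 0, 0]], [1, [0, 0, 0], [0, 0, 0]]]'

```text
clock: 36.35
ee_pos: [0.5303, 0.0157, 0.1426]
orientation: [0.0, 0.699, 0.715, 0.001]
force: [4.4, 8.4, -3.9]
grip_width: 0.0
grasp_force: 3.8
```

The tool jumped 1.4 mm for a 0.75 mm step and the force fell to about 8 N, which looks like the click. I'll test it by backing off 3 mm slowly: if latched, the force goes to zero.

servo_tool --plan '[[1, [0, 0.03, 0], [0, 0, 0]], [1, [0, 0.03, 0], [0, 0, 0]], [1, [0, 0.03, 0], [0, 0, 0]], [1, [0, 0.03, 0], [0, 0, 0]], [1, [0, 0, 0], [0, 0, 0]], [1, [0, 0, 0], [0, 0, 0]], [1, [0, 0, 0], [0, 0, 0]], [1, [0, 0, 0], [0, 0, 0]], [1, [0, 0, 0], [0, 0, 0]], [1, [0, 0, 0], [0, 0, 0]]]'

```text
clock: 37.35
ee_pos: [0.5298, 0.018, 0.1425]
orientation: [-0.0, 0.699, 0.715, -0.0]
force: [-0.6, 0.2, -1.2]
grip_width: 0.0001
grasp_force: 0.0
```

servo_tool --plan '[[1, [0, 0.2, 0], [0, 0, 0]], [1, [0, 0.4, 0], [0, 0, 0]], [1, [0, 0.4, 0.4], [0, 0, 0]], [1, [0, 0.8, 0.8], [0, 0, 0]], [1, [0, 1, 1], [0, 0, 0]], [1, [0, 1, 1], [0, 0, 0]], [1, [0, 1, 1], [0, 0, 0]], [1, [0, 1, 1], [0, 0, 0]], [1, [0, 1, 0.5], [0, 0, 0]], [1, [0, 0, 0], [0, 0, 0]]]'

```text
clock: 38.35
ee_pos: [0.5303, 0.192, 0.2888]
orientation: [0.001, 0.698, 0.716, 0.003]
force: [0.2, 0.2, -0.8]
grip_width: 0.0001
grasp_force: 0.0
```

```bash
python3 - <<'E'
from workcell import cams
import cv2
cv2.imwrite("pics/s4.png",cams.capture("side")[60:460,100:640])
E
```

```text
(no output)
```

View pics/s4.png

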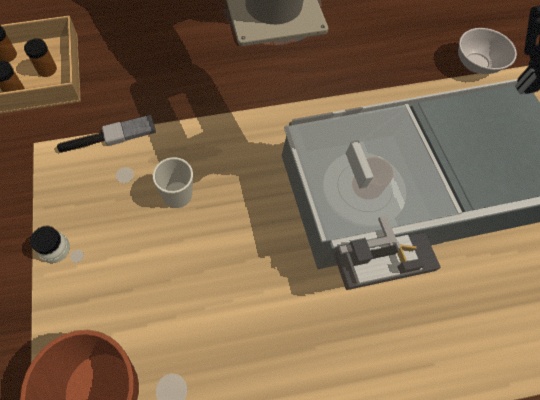

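The view shows the guard shut and holding with its bar at (360,160), and the pot upright beneath it near (372,175). The cup at (174,182) and the jar at (50,243) are standing, and the arm is clear.

```bash
python3 -c "
from workcell import env
print(env.job_done())"
```

```text
the job is handed in; nothing more can be done
None
```

The job is handed in (no verdict was returned): the pot stands upright near the middle of the turntable, about 4 mm off centre by the camera, the guard is latched and holding by itself with a peak wrist reading of about 16 N (total), the cup and jar are still standing, and the arm is clear at about 38 s.

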